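# Make up two refractor parts kits

### The job

Make up the two parts kits for the refractor overhaul from the loose parts on the bench: in the three-pocket tray the sight tube goes in the short pocket, the rotary prism in the middle one and the sphere dial in the long one; in the two-pocket tray the axis knob (the one on the wide black skirt) goes in the short pocket and the cross-cylinder unit in the long one. Set each part down gently so that it stands or lies flat on the floor of its pocket as it did on the bench, and leave the rod clamp and the small steel knob where they are.

Things in the scene. Friction and masses are not known exactly. Their poses are not given: they have to be found in the camera images.
- tray3: three-pocket kit tray, shallow beige plastic, fixed: 232 mm (its x) by 96 mm (its y), walls and dividers 3 mm thick, 10 mm high, floor 3 mm thick. Origin: centre of underside. Pockets 90 mm wide (y), in a row along x: short (54 mm) centred at x = -86 mm, middle (80 mm) at x = -16 mm, long (86 mm) at x = +70 mm, y = 0. White label on the end wall by the short pocket, the end nearer the robot.
- tray2: two-pocket kit tray, shallow beige plastic, fixed: 171 mm (its x) by 96 mm (its y), walls and divider 3 mm thick, 10 mm high, floor 3 mm thick. Origin: centre of underside. Pockets 90 mm wide (y): short (66 mm) centred at x = -49.5 mm, long (96 mm) at x = +34.5 mm, y = 0. White label on the end wall by the short pocket, the end nearer the robot. On the other side of the parts from the three-pocket tray.
- dial: sphere dial: the largest round part, a black knurled disc 58 mm across and 22 mm high with an aluminium face and a small steel hub (18 mm across) up to 28 mm. Lies flat, face up. Origin: centre of the underside, z up. About 90 g.
- prism: rotary prism: silver (aluminium) round housing 50 mm across and 22 mm high, black top face with a glass lens in the middle, and ONE small dark pinion knob (12 mm across) sticking out of its side along its +y to 34 mm from the centre, at 13 mm height. Lies flat. Origin: centre of the underside of the round housing. Can be gripped across its x. About 80 g.
- cross: cross-cylinder unit: black round housing 44 mm across and 22 mm high with a silver top face and a small lens, and TWO opposite silver thumb wheels (14 mm across) sticking out along its +x and -x to 35 mm from the centre, at 13 mm height (70 mm overall). Lies flat. Origin: centre of the underside. Can be gripped across its y (44 mm). About 70 g.
- axisknob: axis knob: fluted aluminium knob 26 mm across standing on a flat black skirt 42 mm across and 8 mm high; 34 mm high in all. Origin: centre of the underside, z up. Grip the knob above the skirt. About 50 g.
- tube: sight tube: black upright cylinder with two silver bands, 28 mm across and 46 mm high, a lens in its top; stands on end. Origin: centre of the underside, z up. About 60 g.
- clamp: rod clamp, not part of either kit: silver block 36 x 22 x 26 mm with a black thumb screw on top (40 mm high in all). Origin: centre of the underside. Stays where it is.
- pdknob: small steel knob, not part of either kit: slim, 18 mm across and 28 mm high, with only a narrow 22 mm foot. Origin: centre of the underside. Stays where it is.
Not all that is in view belongs to the job. Leave any orange or pink look-alike of the dial alone. What is shaped like the cross but yellow is not meant.

How it is judged (in metres and radians):
At the end, for the whole second after the job is handed in: Each of the five parts lies flat and still on the floor of its own pocket (within 3 mm of the floor, tilt under 0.12 rad, slower than 0.02 m/s), anywhere it fits between that pocket's walls; the rod clamp and the small steel knob are within 30 mm of where they began (x of dial in the frame of tray3 between 0.0555 and 0.0845 m and y of dial in the frame of tray3 between -0.0175 and 0.0175 m and z of each of dial, prism, tube in the frame of tray3 below 0.006 m and angle between each of dial, prism, tube, cross, axisknob's own z axis and vertical below 0.12 rad and linear speed of each of dial, prism, tube, cross, axisknob below 0.02 m/s and x of prism in the frame of tray3 between -0.0315 and -0.0005 m and y of prism in the frame of tray3 between -0.022 and 0.022 m and x of tube in the frame of tray3 between -0.1005 and -0.0715 m and y of tube in the frame of tray3 between -0.033 and 0.033 m and x of cross in the frame of tray2 between 0.0065 and 0.0625 m and y of cross in the frame of tray2 between -0.026 and 0.026 m and z of each of cross, axisknob in the frame of tray2 below 0.006 m and x of axisknob in the frame of tray2 between -0.063 and -0.036 m and y of axisknob in the frame of tray2 between -0.0255 and 0.0255 m and distance of each of clamp, pdknob from where it was at the start of the episode below 0.03 m); the robot touches nothing.
It fails at once if a part is dropped or thrown instead of being set down (moving at over 0.8 m/s, about a 30 mm fall, without the fingers on it) ((contact force between the fingers and dial below 0.05 N and linear speed of dial above 0.8 m/s) or (contact force between the fingers and prism below 0.05 N and linear speed of prism above 0.8 m/s) or (contact force between the fingers and tube below 0.05 N and linear speed of tube above 0.8 m/s) or (contact force between the fingers and cross below 0.05 N and linear speed of cross above 0.8 m/s) or (contact force between the fingers and axisknob below 0.05 N and linear speed of axisknob above 0.8 m/s)).
It also fails if it takes over 131 s, if anything falls off the work surface, if the arm or the gripper's body presses on something with over 40 N, if the wrist force passes 120 N, or if a joint passes its speed limit or range.

### The arm

A 6-joint arm with a two-finger parallel gripper is mounted at the origin on the work surface. World frame = base frame: x ahead of the robot, y to its left, z up, the work surface at z = 0. Lengths are in mm, angles in rad, forces in N, time in s.
With the tool pointing down it reaches from about 400 to 925 mm from the base axis. Payload 12.5 kg.
Tool frame: the origin (TCP) lies at the very end of the fingers, on their centre line; the grasp point (between the pads) lies 19 mm behind it; z points along the fingers, y is the line along which they close (so a half turn about z gives the same grasp; the last joint's range is limited). The gripper opens to 95 mm and grips with 3 to 60 N. Pads are 20 mm wide; open, the fingers measure 119 mm over their backs; the gripper's body (75 mm by 180 mm) begins 59 mm behind the grasp point.
Start: joints at [-1.31, 0.491, 1.559, -0, 1.092, -0.106], TCP at [224.167, -583.434, 214.661] pointing down, gripper open.
Joint ranges: [-3.1, 3.1], [-0.84, 2.19], [0.05, 2.79], [-1.13, 4.28], [0.06, 2.93], [-2.69, 2.69]. Speed limits (rad/s): [2.22, 2.22, 2.79, 3.14, 3.14, 3.14].

### API

Orientations are given as [roll, pitch, yaw] about the fixed x, y, z axes, in that order (R = Rz(yaw) Ry(pitch) Rx(roll)).
In Python, from cell import state, imaging, env, spot_in, mark_of gives the robot as it stands. The module is installed in compiled form; this text tells all that it offers.
- The arm moves only by the tool step_arm, never from a script. Its argument "increments" is a list of rows, each an object with "slide": the shift along the tool's x, y, z in m, a list of three; "roll": the turn about the tool's z in rad. A call has 1 to 5 rows; each row is the pose to reach, as a shift and turn from the pose commanded when the call began, along the tool's axes at that moment; what a row does not reach only later rows make up. A row lasts 1/8 s, in which the tool goes at most 62.5 mm and 10.7 degrees, less where a joint would pass 70% of its speed; a pose out of reach is approached as far as the arm can. A call with a gripper value outside its range is refused whole. "fingers" is the opening, from 0 (shut) to 1 (fully open), set as the call begins (left out, the last holds). The fingers move at their own pace and stop on an object; the grip force is fixed at half the most. Time passes only in rows, so rows that repeat a pose let the fingers close. It gives the time, the measured TCP pose, the force, the opening and the grip force at its end, in the units of the state.
- state(): the state, without advancing time (a new reading comes with each control period).
- imaging.read_camera(name): name is "scene" or "side" or "wrist"; returns a dict with "color" (480x640x3 uint8, red, green, blue), "z_map" (480x640 float32, mm along the optical axis (not along the pixel's ray), 0 where there is no reading), "intrinsics" (3x3 intrinsics, pixels), "camera_from_world" (4x4, takes a point from world to camera coordinates). Camera axes: x right, y up, looking along -z (the intrinsics and any distortion apply to the point x, -y, -z); pixel columns grow to the right and rows downward; lengths in mm; the calibration is good to about 2 mm. The wrist camera is an equidistant fisheye: a pixel r from the principal point sees the ray r / f radians off the axis. A picture is of the moment at which its call begins.
- env.job_done(): hands the job in; it is judged then, once.
Trained networks look in the newest picture that a camera, given by its name, has taken for a name from the list of things; names that differ only in an ending like _2 or _b are one class to them, and where a whole thing is asked for, a point or a joint stands for the part that bears it (a point fixed in the world has none). Each returns a list of dicts, best first, with "confidence" (0 to 1); they miss things now and then, are a little off and sometimes report something else, mostly with a low value. They report only what shows in the picture. A call takes as long as a camera call. They do not tell look-alikes from the thing itself.
- spot_in(camera, target): "bbox" ([left, top, right, bottom] in pixels, round what is visible of it).
- mark_of(camera, target): "uv" ([column, row] in pixels: a listed point, or the origin of a listed thing).
The state is a dict: "t": time; "joints": joint angles; "qvel": joint speeds; "tau": joint torques, N m; "eef_pos": TCP position; "tcp_rot": TCP orientation; "ft_force": force on the tool from outside, world axes, zero at the start; "moment": the same for the moment, N m; "opening": opening from 0.0 (shut) to 1.0 (fully open); "grip_force": force on a finger pad.
Only numpy, scipy, OpenCV 4.12 (cv2) and the standard library are available. Lean on these libraries where they do the work, as an engineer would, in place of code of your own. Each camera call takes 0.05 s, during which the arm holds its last target. There are 200 camera calls.

## Working session

There is one attempt and no reset: what is moved stays moved. The work goes in short steps, Python scripts to look and compute and a tool call to move; the robot and the scene stay as the last step left them, time stands still between calls to the robot, and variables do not carry over. Pictures are saved under pics/ and viewed, at most 14 in all, crops included, and the job is handed in when it is done.

Besides the shell and the picture viewer there is one more tool, called after "Call:" in YAML: its name, and indented under it one key for each argument. step_arm: Moves the arm, as the interface text tells. Its arguments: {"type":"object","properties":{"increments":{"type":"array"},"fingers":{"type":"number"}},"required":["increments"]}

```bash
mkdir -p pics
cat > h.py <<'E'
import numpy as np, cv2
from cell import state, imaging, env, spot_in, mark_of
def cam(n):
    c=imaging.read_camera(n); return c
def save(c,f,box=None,s=1):
    im=c["color"][:,:,::-1]
    if box: im=im[box[1]:box[3],box[0]:box[2]]
    cv2.imwrite("pics/"+f,cv2.resize(im,None,fx=s,fy=s,interpolation=cv2.INTER_CUBIC))
def world(c,name):
    """HxWx3 world points from depth (pinhole cameras or wrist fisheye)"""
    K=np.array(c["intrinsics"]);z=c["z_map"].astype(float)
    v,u=np.mgrid[0:480,0:640]
    x=(u-K[0,2])/K[0,0]; y=(v-K[1,2])/K[1,1]
    if name=="wrist":
        r=np.hypot(x,y)+1e-9; k=np.tan(np.minimum(r,1.5))/r; x,y=x*k,y*k
    P=np.stack([x*z,-y*z,-z,np.ones_like(z)],-1)
    W=P@np.linalg.inv(np.array(c["camera_from_world"])).T
    W[z<=0]=np.nan
    return W[...,:3]
def pix(c,name,p):
    K=np.array(c["intrinsics"]);q=(np.array(c["camera_from_world"])@np.r_[p,1])[:3]
    x,y=q[0]/-q[2],-q[1]/-q[2]
    if name=="wrist":
        r=np.hypot(x,y)+1e-9;k=np.arctan(r)/r;x,y=x*k,y*k
    return K[0,0]*x+K[0,2],K[1,1]*y+K[1,2]
T=["tray3","tray2","dial","prism","cross","axisknob","tube","clamp","pdknob"]
E
python3 - <<'E'
from h import *
s=state();print({k:np.round(v,3).tolist() for k,v in s.items()})
for n in ["scene","side"]:
    c=cam(n);save(c,n+"0.png");W=world(c,n)
    for t in T:
        out=[]
        for d in spot_in(n,t)[:3]:
            l,tp,r,b=map(int,d["bbox"]);m=W[(tp+b)//2,(l+r)//2];out.append((round(d["confidence"],2),[l,tp,r,b],np.round(m).tolist()))
        print(n,t,out)
E
```

```text
{'t': 0.0, 'joints': [-1.31, 0.492, 1.559, 0.0, 1.092, -0.106], 'qvel': [-0.0, -0.0, -0.002, -0.001, -0.001, 0.0], 'tau': [-0.001, -61.266, -25.819, 0.069, 0.048, -0.0], 'eef_pos': [224.109, -583.171, 214.054], 'tcp_rot': [-3.14, -0.0, 0.367], 'ft_force': [-0.098, -0.464, 0.74], 'moment': [0.013, 0.018, -0.006], 'grip_force': 0.0, 'opening': 1.005}
scene tray3 [(0.82, [343, 356, 496, 476], [523.0, 315.0, 6.0]), (0.78, [113, 136, 221, 213], [542.0, -315.0, 6.0])]
scene tray2 [(0.82, [343, 356, 496, 476], [523.0, 315.0, 6.0]), (0.78, [113, 136, 221, 213], [542.0, -315.0, 6.0])]
scene dial [(0.86, [351, 320, 390, 360], [500.0, 187.0, 28.0]), (0.78, [270, 422, 311, 470], [696.0, 227.0, 27.0]), (0.77, [217, 341, 259, 383], [675.0, 80.0, 29.0])]
scene prism [(0.77, [190, 217, 225, 245], [568.0, -146.0, 28.0])]
scene cross [(0.8, [255, 160, 283, 184], [404.0, -178.0, 25.0]), (0.64, [499, 257, 530, 290], [240.0, 259.0, 27.0]), (0.6, [257, 270, 284, 310], [559.0, 14.0, 23.0])]
scene axisknob [(0.93, [322, 267, 348, 296], [472.0, 76.0, 33.0])]
scene tube [(0.7, [161, 281, 182, 308], [687.0, -7
[... 639 characters left out ...]
0]), (0.63, [241, 287, 276, 314], [484.0, 188.0, 21.0]), (0.57, [216, 228, 249, 251], [660.0, 83.0, 23.0])]
side prism [(0.68, [333, 203, 356, 221], [548.0, -139.0, 20.0])]
side cross [(0.86, [331, 387, 376, 414], [227.0, 266.0, 22.0]), (0.66, [279, 235, 314, 253], [549.0, 16.0, 20.0]), (0.51, [399, 218, 416, 239], [406.0, -164.0, 20.0])]
side axisknob [(0.76, [301, 264, 330, 284], [454.0, 73.0, 21.0]), (0.47, [102, 301, 249, 394], [525.0, 336.0, 1.0]), (0.22, [278, 234, 312, 254], [548.0, 20.0, 22.0])]
side tube [(0.66, [273, 190, 286, 216], [677.0, -75.0, 29.0])]
side clamp [(0.77, [224, 258, 248, 283], [574.0, 153.0, 25.0])]
side pdknob [(0.45, [355, 232, 364, 247], [461.0, -73.0, 19.0])]
```

View pics/scene0.png

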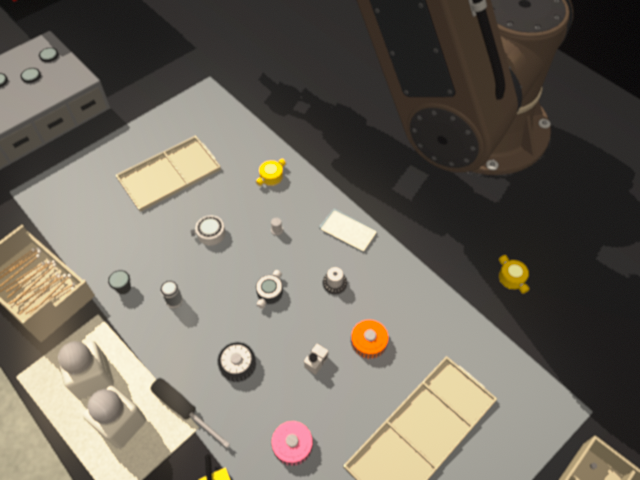

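The black dial (237,360) is the sphere dial; orange (370,338) and pink (292,441) are look-alikes. The black cross (270,289) is meant, and the yellow ones (271,172) and (514,273) are not. The tube is (171,292) with its silver bands, rather than the plain dark thing at (120,281). I'll confirm these in one crop and measure.

Run:
```python
from h import *
ap={"dial":(675,80,58,17,31),"prism":(560,-143,50,17,30),"cross":(557,15,44,17,30),"axisknob":(468,75,26,26,40),"tube":(685,-75,28,36,52),"clamp":(585,156,36,20,50),"pdknob":(466,-72,18,20,35),"dark":None}
for n in ["scene","side"]:
    c=cam(n);W=world(c,n)
    if n=="scene": save(c,"crop0.png",(90,190,360,390),2.9)
    for k,v in ap.items():
        if v is None: continue
        x,y,d,z0,z1=v
        m=(np.hypot(W[...,0]-x,W[...,1]-y)<d*.5+22)&(W[...,2]>z0)&(W[...,2]<z1)
        p=W[m]
        if len(p)<5: print(n,k,len(p));continue
        (cx,cy),r=cv2.minEnclosingCircle(p[:,:2].astype(np.float32))
        q=p[:,:2]-p[:,:2].mean(0);w,V=np.linalg.eigh(q.T@q/len(q))
        print(n,k,len(p),"enc",np.round([cx,cy,r],1),"med",np.round(np.median(p,0),1),"mid",np.round((np.percentile(p[:,:2],1,0)+np.percentile(p[:,:2],99,0))/2,1),"std",np.round(np.sqrt(w),1),"ax",np.round(np.arctan2(V[1,1],V[0,1]),2))
    rgb=c["color"].astype(int)
    for k,(x,y) in {"tray3":(535,325),"tray2":(540,-312)}.items():
        m=(np.hypot(W[...,0]-x,W[...,1]-y)<170)&(W[...,2]>-4)&(W[...,2]<14)&(rgb[...,0]-rgb[...,2]>22)&(rgb[...,0]>90)
        _,lab,st,_=cv2.connectedComponentsWithStats(m.astype(np.uint8));i=1+np.argmax(st[1:,4])
        p=W[lab==i];R=cv2.minAreaRect(p[:,:2].astype(np.float32))
        print(n,k,len(p),R,np.round(np.percentile(p[:,2],[5,50,95]),1),cv2.boxPoints(R).round().tolist())
```

```text
scene dial 1094 enc [674.2  71.9  29.4] med [675.1  74.5  24. ] mid [674.5  72.3] std [14.7 14.8] ax 1.43
scene prism 595 enc [ 563.7 -154.6   29.4] med [ 561.1 -150.9   23.7] mid [ 561.8 -151.5] std [12.9 13.4] ax 2.56
scene cross 603 enc [558.1   5.1  35.6] med [558.1   9.4  23.6] mid [556.8   8.5] std [10.2 15.1] ax -2.69
scene axisknob 212 enc [464.7  67.8  14.1] med [466.2  68.4  34.5] mid [465.4  67.4] std [6.7 7.1] ax -2.45
scene tube 259 enc [684.2 -85.1  15.1] med [685.1 -82.1  47.1] mid [684.4 -84.9] std [7.3 7.3] ax 1.53
scene clamp 355 enc [580.  150.   20.1] med [583.2 152.7  27.3] mid [580.7 150.4] std [ 6.3 11.2] ax -2.88
scene pdknob 101 enc [467.9 -80.    9.9] med [469.1 -79.1  28.4] mid [468.9 -80.6] std [4.8 4.9] ax 2.66
scene tray3 9696 ((533.1851806640625, 332.6180725097656), (241.89451599121094, 99.85527801513672), 3.514085292816162) [ 1.3  4.3 10.9] [[409.0, 375.0], [416.0, 275.0], [657.0, 290.0], [651.0, 390.0]]
scene tray2 4068 ((533.4069213867188, -321.7740478515625), (113.55465698242188, 179.35105895996094), 83.33914947509766) [ 1.1  4.5 11.1] [[438.0, -368
[... 497 characters left out ...]
00 enc [681.5 -84.4  16.9] med [678.3 -81.8  44. ] mid [681.7 -85.5] std [7.2 7.8] ax 2.45
side clamp 207 enc [578.  150.   20.5] med [579.5 152.   25. ] mid [576.3 149.2] std [ 5.9 10.2] ax -2.75
side pdknob 59 enc [466.4 -80.9  10.1] med [464.5 -79.1  25.7] mid [465.8 -81. ] std [4.8 5. ] ax -2.52
side tray3 5682 ((541.95068359375, 330.17852783203125), (248.39625549316406, 105.01477813720703), 3.588881731033325) [0.  2.2 8.8] [[415.0, 375.0], [421.0, 270.0], [669.0, 286.0], [663.0, 390.0]]
side tray2 1106 ((541.554931640625, -325.04705810546875), (117.19703674316406, 190.0421142578125), 83.97293853759766) [-0.5  2.6  9.1] [[441.0, -373.0], [630.0, -393.0], [642.0, -277.0], [453.0, -257.0]]
```

View pics/crop0.png

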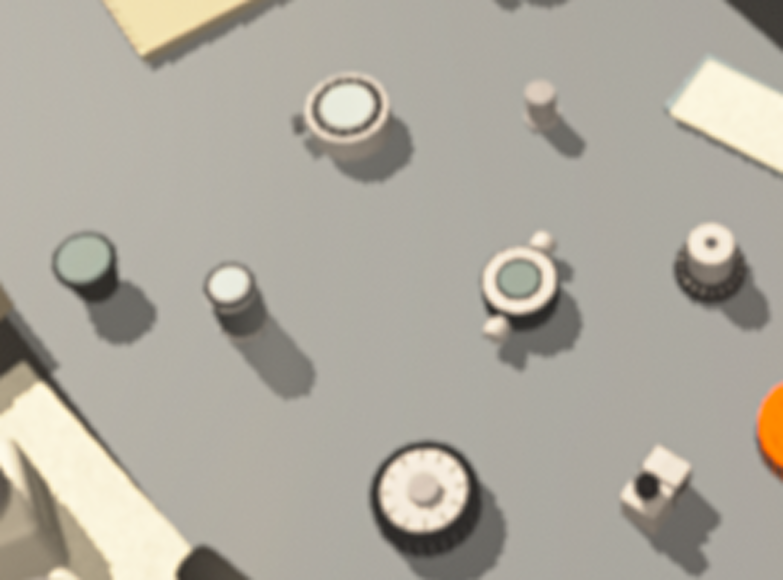

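The crop confirms the parts: tube with bands (230,300), black dial with a light face (425,490), black cross with two wheels (520,285), and prism with one pinion at (298,125). The axis knob is at (711,265). Next I'll move toward tray2 and the parts for a wrist look.

Call:
step_arm:
  increments:
    - {"slide":[0.05,-0.028,-0.01]}
    - {"slide":[0.1,-0.056,-0.02]}
    - {"slide":[0.15,-0.084,-0.03]}
    - {"slide":[0.2,-0.112,-0.04]}
    - {"slide":[0.25,-0.14,-0.05]}
  fingers: 1

```text
invalid input at $.increments[0]: expected keys slide, roll
```

Call:
step_arm:
  increments:
    - {"slide":[0.05,-0.028,0]}
    - {"slide":[0.1,-0.056,0]}
    - {"slide":[0.12,-0.062,0]}
    - {"slide":[0.12,-0.062,0]}

```text
invalid input at $.increments[0]: expected keys slide, roll
```

```bash
cat >> h.py <<'E'
def go(x,y,z,yaw=None):
    s=state();p=s["eef_pos"];w=s["tcp_rot"][2];d=np.array([x,y,z])-p
    c,n=np.cos(w),np.sin(w)
    print("from",np.round(p,1),"yaw",round(w,3),"slide mm",np.round([d[0]*c+d[1]*n,d[0]*n-d[1]*c,-d[2]],1),"roll",None if yaw is None else round(w-yaw,3))
def top(W,x,y,r,z0,z1):
    m=(np.hypot(W[...,0]-x,W[...,1]-y)<r)&(W[...,2]>z0)&(W[...,2]<z1);return W[m],m
E
python3 - <<'E'
from h import *
print(np.round(state()["eef_pos"],1),state()["tcp_rot"])
c=cam("wrist");save(c,"w1.png");W=world(c,"wrist");np.savez("w1.npz",W=W,rgb=c["color"])
for t in ["tray2","prism","cross","tube"]:
    for d in spot_in("wrist",t)[:2]:
        l,a,r,b=map(int,d["bbox"]);print(t,round(d["confidence"],2),[l,a,r,b],np.round(W[(a+b)//2,(l+r)//2]))
E
```

```text
[ 224.2 -583.4  214.7] [3.14146419e+00 1.65798043e-05 3.66786404e-01]
```

View pics/w1.png

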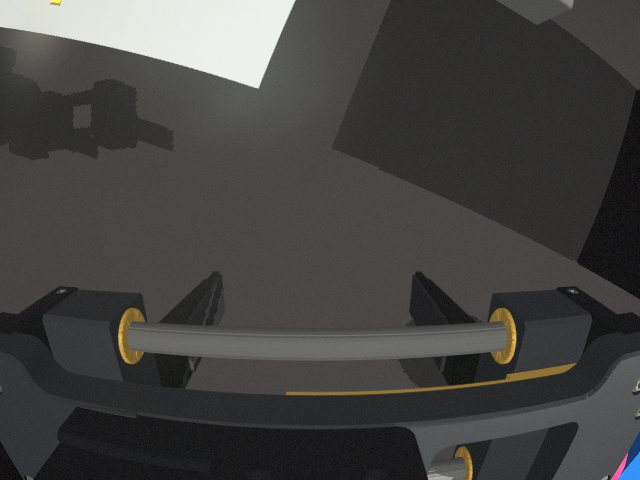

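The arm had not moved because each row needs a roll. The wrist view shows the fingers at (200,320) and (430,320), with the bench edge at the top left. I'll send the moves again.

Call:
step_arm:
  increments:
    - {"slide":[0.05,-0.028,-0.01],"roll":0}
    - {"slide":[0.1,-0.056,-0.02],"roll":0}
    - {"slide":[0.15,-0.084,-0.03],"roll":0}
    - {"slide":[0.2,-0.112,-0.04],"roll":0}
    - {"slide":[0.25,-0.14,-0.05],"roll":0}
  fingers: 1

```text
t: 1.98
eef_pos: [408.3, -361.6, 265.2]
tcp_rot: [3.141, -0.0, 0.367]
ft_force: [1.0, -0.7, 0.5]
opening: 1.002
grip_force: 0.0
```

Call:
step_arm:
  increments:
    - {"slide":[0.04,-0.04,0],"roll":0}
    - {"slide":[0.05,-0.06,0],"roll":0}
    - {"slide":[0.05,-0.06,0],"roll":0}

```text
t: 2.35
eef_pos: [432.5, -288.3, 264.9]
tcp_rot: [3.141, 0.0, 0.369]
ft_force: [-1.1, -0.2, 0.0]
opening: 1.002
grip_force: 0.0
```

Run:
```python
from h import *
print(np.round(state()["eef_pos"],1),state()["tcp_rot"],state()["t"])
c=cam("wrist");save(c,"w2.png");W=world(c,"wrist");np.savez("w2.npz",W=W,rgb=c["color"])
for t in ["tray2","prism","cross","tube"]:
    for d in spot_in("wrist",t)[:2]:
        l,a,r,b=map(int,d["bbox"]);print(t,round(d["confidence"],2),[l,a,r,b],np.round(W[(a+b)//2,(l+r)//2]))
```

```text
[ 432.5 -288.3  264.9] [3.14120296e+00 6.44622439e-05 3.68703051e-01] 2.35
tray2 0.57 [305, 48, 443, 213] [ 539. -317.    3.]
prism 0.88 [226, 42, 271, 86] [ 558. -157.   24.]
cross 0.84 [201, 169, 243, 232] [ 403. -182.   25.]
cross 0.62 [116, 8, 147, 65] [553.  -2.  25.]
tube 0.22 [114, 7, 149, 62] [556.  -0.  24.]
```

View pics/w2.png

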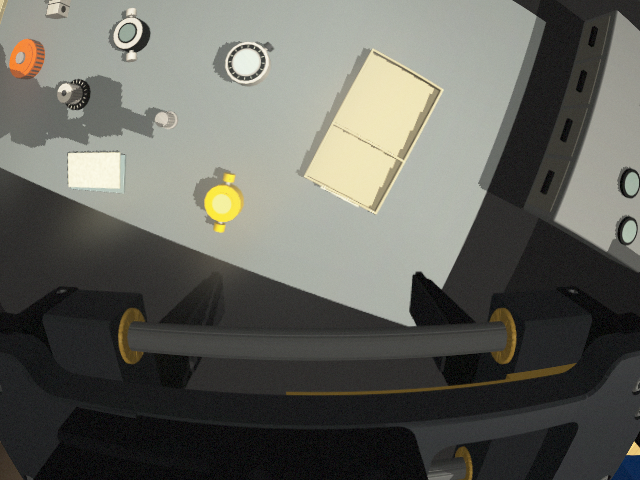

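The wrist view shows tray2 with rim corners at (374,49), (441,91), (376,213) and (305,178), and its label at the lower end. The prism is at (247,62) with its pinion at (268,46). The black cross is at (131,34), with wheels at (131,13) and (130,56).

```bash
cat >> h.py <<'E'
def ray(c,name,u,v,z):
    K=np.array(c["intrinsics"]);x=(u-K[0,2])/K[0,0];y=(v-K[1,2])/K[1,1]
    if name=="wrist":
        r=np.hypot(x,y)+1e-9;k=np.tan(r)/r;x,y=x*k,y*k
    M=np.linalg.inv(np.array(c["camera_from_world"]));d=M[:3,:3]@[x,-y,-1];o=M[:3,3]
    return (o+d*(z-o[2])/d[2])[:2]
E
python3 - <<'E'
from h import *
c=cam("wrist")
P=np.array([ray(c,"wrist",u,v,10) for u,v in [(374,49),(441,91),(376,213),(305,178)]])
print("tray2 corners",P.round().tolist(),"ctr",P.mean(0),"yaw",np.arctan2(*( (P[0]+P[1]-P[2]-P[3])[::-1])),"L",np.linalg.norm(P[0]-P[3]),np.linalg.norm(P[1]-P[2]),np.linalg.norm(P[0]-P[1]))
a,b=ray(c,"wrist",247,62,22),ray(c,"wrist",268,46,13);print("prism",a,b,np.arctan2(*(b-a)[::-1]))
a,b,d=ray(c,"wrist",131,13,13),ray(c,"wrist",130,56,13),ray(c,"wrist",128,33,22);print("cross",a,b,d,np.arctan2(*(a-b)[::-1]))
go(554,7,110,.42)
E
```

```text
tray2 corners [[627.0, -284.0], [614.0, -374.0], [449.0, -357.0], [457.0, -265.0]] ctr [ 536.770617   -319.86137298] yaw -0.1093460230863635 L 170.96516060408388 165.43644901451137 91.66555290050162
prism [ 559.6283143  -157.02587391] [ 586.41202881 -170.58205624] -0.46854376274284515
cross [584.41213264  16.8491843 ] [530.26932439  -6.18892708] [556.88861458   3.55373714] 0.40229949388292197
from [ 432.1 -290.2  264.5] yaw 0.365 slide mm [ 220.  -234.   154.5] roll -0.055
```

Call:
step_arm:
  increments:
    - {"slide":[0.037,-0.039,0.02],"roll":-0.01}
    - {"slide":[0.074,-0.077,0.045],"roll":-0.02}
    - {"slide":[0.111,-0.116,0.07],"roll":-0.03}
    - {"slide":[0.148,-0.155,0.095],"roll":-0.035}
    - {"slide":[0.185,-0.193,0.12],"roll":-0.035}

```text
t: 3.28
eef_pos: [536.7, -41.8, 143.8]
tcp_rot: [3.141, -0.0, 0.401]
ft_force: [0.3, -0.9, 0.5]
opening: 0.997
grip_force: 0.0
```

Call:
step_arm:
  increments:
    - {"slide":[0.037,-0.039,0.03],"roll":0}
    - {"slide":[0.037,-0.039,0.045],"roll":0}
    - {"slide":[0.037,-0.039,0.045],"roll":0}

```text
t: 3.65
eef_pos: [554.3, 7.0, 98.6]
tcp_rot: [-3.141, 0.002, 0.402]
ft_force: [0.0, -0.4, 0.3]
opening: 1.001
grip_force: 0.0
```

Run:
```python
from h import *
c=cam("wrist");save(c,"w3.png");W=world(c,"wrist");p,m=top(W,556,6,32,18,30);print(len(p),np.median(p,0),p.min(0),p.max(0))
for t in ["cross"]:
    for d in mark_of("wrist",t)[:2]: print(t,d,ray(c,"wrist",*d["uv"],0))
go(556.5,6,10,.40)
```

```text
3244 [558.03358922   7.15931215  23.72113599] [525.92378044 -14.87329675  18.03324518] [586.68081109  28.39191803  27.0587605 ]
cross {'uv': [425.0, 441.7], 'confidence': 0.47} [ 399.27856069 -179.58186411]
from [554.9   6.3 100.2] yaw 0.4 slide mm [ 1.3  0.9 90.2] roll 0.0
```

View pics/w3.png

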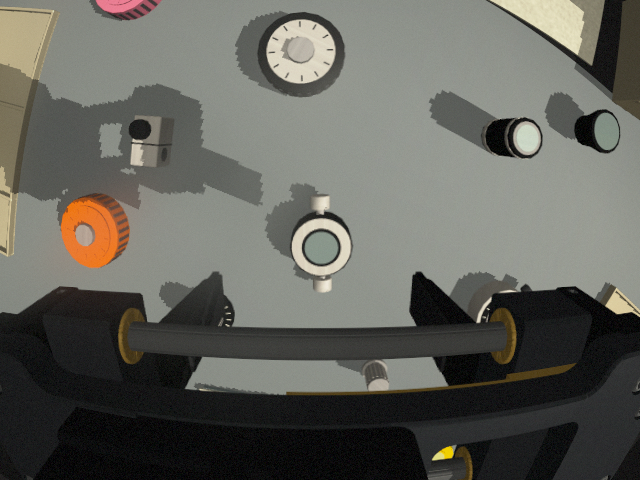

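The view shows the cross (321,247) centred between the fingers and nothing in the finger paths. I'll go down and grip.

Call:
step_arm:
  increments:
    - {"slide":[0.001,0.001,0.04],"roll":0}
    - {"slide":[0.001,0.001,0.075],"roll":0}
    - {"slide":[0.001,0.001,0.0905],"roll":0}
    - {"slide":[0.001,0.001,0.0905],"roll":0}

```text
t: 4.25
eef_pos: [556.1, 6.4, 9.3]
tcp_rot: [-3.141, 0.0, 0.401]
ft_force: [0.4, 0.2, 0.3]
opening: 0.999
grip_force: 0.0
```

Call:
step_arm:
  increments:
    - {"slide":[0,0,0],"roll":0}
    - {"slide":[0,0,0],"roll":0}
    - {"slide":[0,0,0],"roll":0}
    - {"slide":[0,0,0],"roll":0}
    - {"slide":[0,0,0],"roll":0}
  fingers: 0

```text
t: 4.88
eef_pos: [556.1, 7.2, 9.2]
tcp_rot: [3.141, -0.0, 0.402]
ft_force: [0.1, -0.5, -0.3]
opening: 0.531
grip_force: 0.0
```

Call:
step_arm:
  increments:
    - {"slide":[0,0,0],"roll":0}
    - {"slide":[0,0,0],"roll":0}
    - {"slide":[0,0,0],"roll":0}
    - {"slide":[0,0,-0.01],"roll":0}
    - {"slide":[0,0,-0.04],"roll":0}

```text
t: 5.5
eef_pos: [555.3, 7.3, 48.9]
tcp_rot: [-3.14, 0.002, 0.402]
ft_force: [0.4, -0.5, -0.8]
opening: 0.456
grip_force: 30.0
```

Call:
step_arm:
  increments:
    - {"slide":[-0.009,0.025,-0.02],"roll":0}
    - {"slide":[-0.029,0.077,-0.02],"roll":0}
    - {"slide":[-0.049,0.132,-0.02],"roll":0}
    - {"slide":[-0.069,0.187,-0.02],"roll":0}
    - {"slide":[-0.089,0.242,-0.02],"roll":0}

```text
t: 6.12
eef_pos: [568.7, -252.2, 69.8]
tcp_rot: [3.141, -0.0, 0.402]
ft_force: [1.5, 1.1, -0.5]
opening: 0.454
grip_force: 30.0
```

Call:
step_arm:
  increments:
    - {"slide":[-0.018,0.05,0],"roll":0}
    - {"slide":[-0.026,0.07,0],"roll":0}
    - {"slide":[-0.026,0.07,0],"roll":0}

```text
t: 6.5
eef_pos: [571.9, -325.7, 69.2]
tcp_rot: [-3.141, 0.0, 0.4]
ft_force: [-0.6, -0.6, -1.3]
opening: 0.453
grip_force: 30.0
```

Run:
```python
from h import *
s=state();print(s["opening"],s["grip_force"])
go(571,-323.5,13.3,.40)
c=cam("wrist");save(c,"w4.png")
```

```text
0.4525648633643129 29.999771118164062
from [ 571.9 -325.7   69.2] yaw 0.4 slide mm [ 0.1 -2.3 55.9] roll 0.0
```

View pics/w4.png

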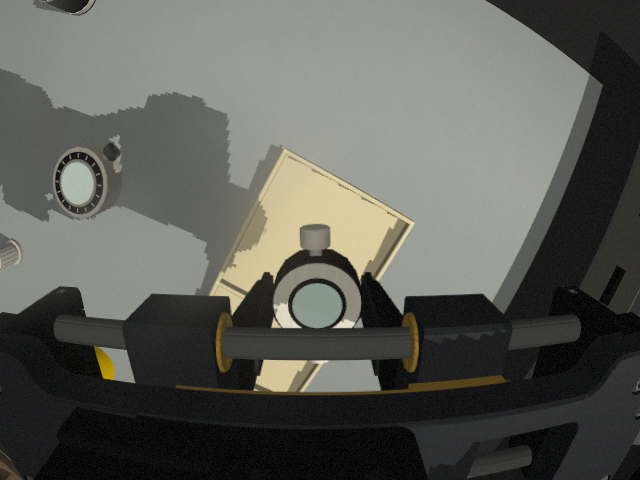

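The cross is held level above the long pocket, with pocket corners at (283,150) and (412,222). I'll set it down.

Call:
step_arm:
  increments:
    - {"slide":[0,-0.002,0.03],"roll":0}
    - {"slide":[0,-0.002,0.05],"roll":0}
    - {"slide":[0,-0.002,0.055],"roll":0}
    - {"slide":[0,-0.002,0.0565],"roll":0}
    - {"slide":[0,-0.002,0.0565],"roll":0}

```text
t: 7.18
eef_pos: [571.8, -323.2, 13.3]
tcp_rot: [3.141, -0.0, 0.402]
ft_force: [0.0, 0.6, -0.4]
opening: 0.452
grip_force: 30.0
```

Call:
step_arm:
  increments:
    - {"slide":[0,0,0],"roll":0}
    - {"slide":[0,0,0],"roll":0}
    - {"slide":[0,0,0],"roll":0}
    - {"slide":[0,0,-0.01],"roll":0}
    - {"slide":[0,0,-0.06],"roll":0}
  fingers: 0.68

```text
t: 7.8
eef_pos: [570.3, -322.4, 71.4]
tcp_rot: [-3.137, 0.003, 0.402]
ft_force: [-0.5, -0.1, 0.2]
opening: 0.68
grip_force: 0.0
```

Run:
```python
from h import *
go(465,67,70,.40)
go(684,-85,100,.40)
c=cam("wrist");W=world(c,"wrist");p,m=top(W,571,-324,40,15,40);print(len(p),np.median(p,0),p.min(0),p.max(0))
```

```text
from [ 570.3 -322.4   71.4] yaw 0.402 slide mm [  55.3 -399.6    1.4] roll 0.002
from [ 570.3 -322.4   71.4] yaw 0.402 slide mm [ 197.4 -174.1  -28.6] roll 0.002
4617 [ 574.28730742 -320.72113576   26.56128098] [ 537.75373428 -343.68432881   15.03077495] [ 605.81831701 -300.06373549   29.66057137]
```

Call:
step_arm:
  increments:
    - {"slide":[0.007,-0.055,0],"roll":0}
    - {"slide":[0.015,-0.112,0],"roll":0}
    - {"slide":[0.023,-0.17,0],"roll":0}
    - {"slide":[0.031,-0.228,0],"roll":0}
    - {"slide":[0.039,-0.286,0],"roll":0}

```text
t: 8.48
eef_pos: [495.2, -43.1, 73.4]
tcp_rot: [3.141, -0.001, 0.401]
ft_force: [0.9, 1.1, 0.7]
opening: 0.68
grip_force: 0.0
```

Call:
step_arm:
  increments:
    - {"slide":[0.008,-0.058,0],"roll":0}
    - {"slide":[0.015,-0.114,0],"roll":0}
    - {"slide":[0.015,-0.114,0],"roll":0}

```text
t: 8.85
eef_pos: [463.8, 69.0, 73.3]
tcp_rot: [3.141, -0.001, 0.406]
ft_force: [-1.0, -0.4, -0.2]
opening: 0.677
grip_force: 0.0
```

Run:
```python
from h import *
c=cam("wrist");save(c,"w5.png");W=world(c,"wrist");p,m=top(W,464,67,26,29,40);print(len(p),np.median(p,0),(p.min(0)+p.max(0))/2,p.max(0)-p.min(0))
p,m=top(W,464,67,30,3,12);print(len(p),(p.min(0)+p.max(0))/2,p.max(0)-p.min(0))
go(464,66.5,11.5,.40)
```

```text
1462 [465.83427754  66.49946581  34.75087923] [464.60380407  65.99588589  33.00020839] [26.87418069 26.69287621  7.82332617]
1343 [464.30054158  67.27905642   7.32632343] [57.64937345 58.65458253  8.63314391]
from [464.7  67.5  73.3] yaw 0.405 slide mm [-1.1  0.6 61.8] roll 0.005
```

View pics/w5.png

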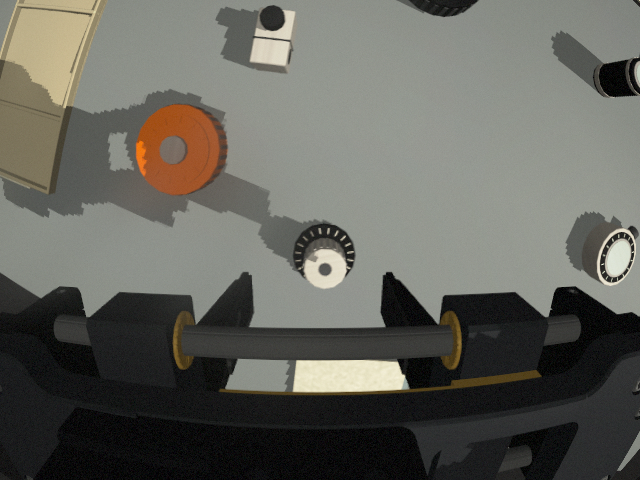

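The axis knob (324,265) is centred between the fingers. I'll grip it, lift and carry it to tray2.

Call:
step_arm:
  increments:
    - {"slide":[-0.001,0.001,0.035],"roll":0}
    - {"slide":[-0.001,0.001,0.055],"roll":0}
    - {"slide":[-0.001,0.001,0.0615],"roll":0}
    - {"slide":[-0.001,0.001,0.0615],"roll":0}

```text
t: 9.4
eef_pos: [464.6, 64.2, 11.2]
tcp_rot: [3.141, 0.0, 0.401]
ft_force: [0.3, 0.8, 0.2]
opening: 0.683
grip_force: 0.0
```

Call:
step_arm:
  increments:
    - {"slide":[0,0,0],"roll":0}
    - {"slide":[0,0,0],"roll":0}
    - {"slide":[0,0,0],"roll":0}
    - {"slide":[0,0,0],"roll":0}
    - {"slide":[0,0,0],"roll":0}
  fingers: 0

```text
t: 10.02
eef_pos: [464.2, 64.9, 11.2]
tcp_rot: [3.141, -0.0, 0.402]
ft_force: [0.6, -0.4, 2.5]
opening: 0.267
grip_force: 30.0
```

Call:
step_arm:
  increments:
    - {"slide":[0,0,0],"roll":0}
    - {"slide":[0,0,0],"roll":0}
    - {"slide":[0,0,-0.01],"roll":0}
    - {"slide":[0,0,-0.035],"roll":0}
    - {"slide":[0,0,-0.06],"roll":0}

```text
t: 10.65
eef_pos: [464.0, 64.8, 72.1]
tcp_rot: [-3.141, 0.0, 0.402]
ft_force: [0.9, -0.1, -1.9]
opening: 0.268
grip_force: 30.0
```

Call:
step_arm:
  increments:
    - {"slide":[-0.012,0.035,0],"roll":0}
    - {"slide":[-0.031,0.088,0],"roll":0}
    - {"slide":[-0.05,0.143,0],"roll":0}
    - {"slide":[-0.07,0.198,0],"roll":0}
    - {"slide":[-0.089,0.253,0],"roll":0}

```text
t: 11.28
eef_pos: [481.0, -204.8, 71.7]
tcp_rot: [3.141, -0.0, 0.402]
ft_force: [1.4, 0.0, -0.6]
opening: 0.269
grip_force: 30.0
```

Call:
step_arm:
  increments:
    - {"slide":[-0.018,0.052,0],"roll":0}
    - {"slide":[-0.034,0.095,0],"roll":0}
    - {"slide":[-0.037,0.105,0],"roll":0}
    - {"slide":[-0.037,0.105,0],"roll":0}

```text
t: 11.78
eef_pos: [487.9, -313.7, 71.2]
tcp_rot: [-3.141, 0.0, 0.401]
ft_force: [-0.4, -0.1, 0.6]
opening: 0.267
grip_force: 30.0
```

Run:
```python
from h import *
go(487.8,-314.6,14.5,.40)
c=cam("wrist");save(c,"w6.png")
```

```text
from [ 487.9 -313.7   71.2] yaw 0.401 slide mm [-0.4  0.8 56.7] roll 0.001
```

View pics/w6.png

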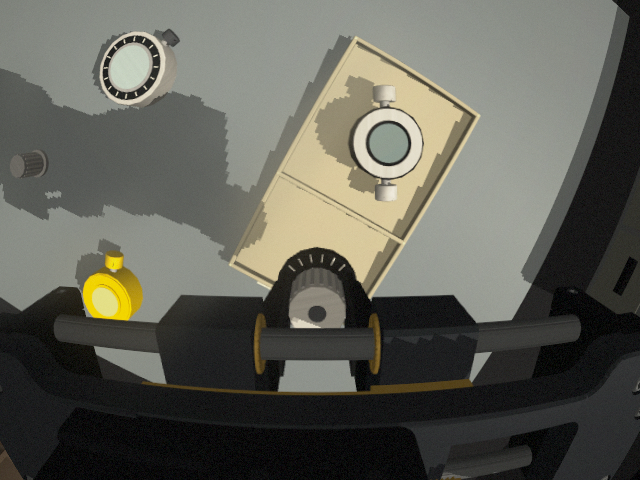

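The cross lies in the long pocket (387,143), and the knob hangs over the short pocket. I'll set the knob down.

Call:
step_arm:
  increments:
    - {"slide":[0,0.001,0.03],"roll":0}
    - {"slide":[0,0.001,0.05],"roll":0}
    - {"slide":[0,0.001,0.055],"roll":0}
    - {"slide":[0,0.001,0.0565],"roll":0}
    - {"slide":[0,0.001,0.0565],"roll":0}

```text
t: 12.45
eef_pos: [489.0, -314.7, 15.4]
tcp_rot: [3.141, -0.0, 0.402]
ft_force: [-1.0, -0.1, -1.0]
opening: 0.271
grip_force: 30.0
```

Call:
step_arm:
  increments:
    - {"slide":[0,0,0],"roll":0}
    - {"slide":[0,0,0],"roll":0}
    - {"slide":[0,0,0],"roll":0}
    - {"slide":[0,0,-0.01],"roll":0}
    - {"slide":[0,0,-0.065],"roll":0}
  fingers: 0.5

```text
t: 13.08
eef_pos: [487.5, -314.1, 78.5]
tcp_rot: [-3.137, 0.003, 0.402]
ft_force: [1.0, -0.2, 0.4]
opening: 0.505
grip_force: 0.0
```

Run:
```python
from h import *
c=cam("wrist");save(c,"w7.png",(0,0,640,340));W=world(c,"wrist")
p,m=top(W,488,-315,25,20,50);print("knob",len(p),np.median(p,0),p.max(0))
p,m=top(W,560,-153,45,20,26);print("prism",(p.min(0)+p.max(0))/2,p.max(0)-p.min(0),np.median(p,0))
p,m=top(W,684,-85,30,40,60);print("tube",len(p),(p.min(0)+p.max(0))/2,p.max(0)-p.min(0))
print(mark_of("wrist","prism"),spot_in("wrist","prism"))
a,b=ray(c,"wrist",134,67,22),ray(c,"wrist",171,38,15);print(a,b,np.arctan2(*(b-a)[::-1]))
go(684,-85,110,.40);go(560,-154,80,-.5)
```

```text
knob 1632 [ 491.67268192 -312.57320201   37.61311666] [ 502.96338004 -300.12738223   40.48423556]
prism [ 561.9389132  -154.06511437   23.00002268] [54.97868274 50.04258108  5.99703842] [ 559.36301946 -156.55188895   23.9191765 ]Traceback (most recent call last):
  File "<stdin>", line 5, in <module>
    return umr_minimum(a, axis, None, out, keepdims, initial, where)
ValueError: zero-size array to reduction operation minimum which has no identity
```

View pics/w7.png

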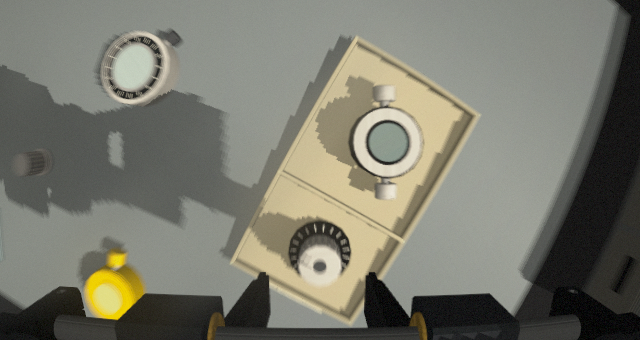

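Both parts of the two-pocket kit sit in their pockets: the cross at (387,143) and the knob at (320,255). The prism is next.

Call:
step_arm:
  increments:
    - {"slide":[0.02,-0.018,-0.02],"roll":0.18}
    - {"slide":[0.05,-0.046,-0.02],"roll":0.36}
    - {"slide":[0.08,-0.074,-0.02],"roll":0.54}
    - {"slide":[0.11,-0.101,-0.01],"roll":0.72}
    - {"slide":[0.129,-0.119,-0.005],"roll":0.9}
  fingers: 0.85

```text
t: 13.75
eef_pos: [561.4, -153.3, 85.0]
tcp_rot: [-3.142, -0.001, -0.503]
ft_force: [-0.1, -0.1, 0.1]
opening: 0.848
grip_force: 0.0
```

Call:
step_arm:
  increments:
    - {"slide":[0,0,0],"roll":0}
    - {"slide":[0,0,0],"roll":0}

```text
t: 14.0
eef_pos: [560.8, -155.5, 85.1]
tcp_rot: [3.141, -0.001, -0.495]
ft_force: [0.4, -1.0, -0.1]
opening: 0.85
grip_force: 0.0
```

Run:
```python
from h import *
c=cam("wrist");save(c,"w8.png");W=world(c,"wrist")
p,m=top(W,560,-154,32,20,26);print("prism",(p.min(0)+p.max(0))/2,p.max(0)-p.min(0),np.median(p,0))
p,m=top(W,560,-154,45,9,19.5);r=np.hypot(*(p[:,:2]-[559.5,-154]).T);q=p[(r>27)&(r<40)];print("pinion",len(q),np.median(q,0) if len(q) else 0, np.arctan2(np.median(q[:,1])+154,np.median(q[:,0])-559.5) if len(q) else 0)
p,m=top(W,684,-85,30,40,60);print("tube",len(p),np.median(p,0) if len(p) else 0)
go(559.5,-154,10,-.5)
```

```text
prism [ 561.39055789 -153.765105     22.99796962] [53.35245583 49.31660088  5.98353347] [ 560.92807971 -154.5766664    23.89225903]
pinion 150 [ 586.73071295 -169.79383916   18.04244638] -0.5255844982488488
tube 1490 [683.23175089 -88.22027471  47.48495489]
from [ 560.7 -155.8   85.1] yaw -0.496 slide mm [-1.9 -1.  75.1] roll 0.004
```

View pics/w8.png

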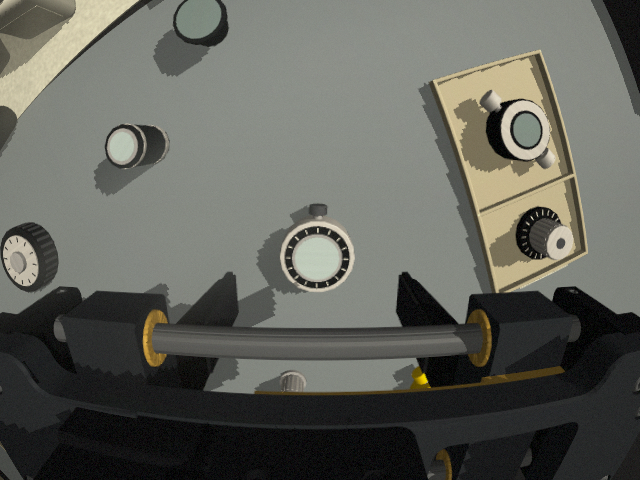

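The prism (317,256) is centred, with its pinion straight ahead at (318,210). I'll grip it and lift.

Call:
step_arm:
  increments:
    - {"slide":[-0.001,-0.001,0.04],"roll":0.01}
    - {"slide":[-0.001,-0.001,0.065],"roll":0.01}
    - {"slide":[-0.001,-0.001,0.0755],"roll":0.01}
    - {"slide":[-0.001,-0.001,0.0755],"roll":0.01}

```text
t: 14.55
eef_pos: [560.3, -154.1, 9.1]
tcp_rot: [3.141, 0.0, -0.508]
ft_force: [1.1, -0.5, 0.3]
opening: 0.851
grip_force: 0.0
```

Call:
step_arm:
  increments:
    - {"slide":[0,0,0],"roll":0}
    - {"slide":[0,0,0],"roll":0}
    - {"slide":[0,0,0],"roll":0}
    - {"slide":[0,0,0],"roll":0}
    - {"slide":[0,0,0],"roll":0}
  fingers: 0

```text
t: 15.18
eef_pos: [560.6, -153.6, 9.5]
tcp_rot: [3.142, -0.001, -0.508]
ft_force: [-0.5, 0.5, 5.7]
opening: 0.519
grip_force: 30.0
```

Call:
step_arm:
  increments:
    - {"slide":[0,0,0],"roll":0}
    - {"slide":[0,0,-0.01],"roll":0}
    - {"slide":[0,0,-0.04],"roll":0}
    - {"slide":[0,0,-0.08],"roll":0}
    - {"slide":[0,0,-0.09],"roll":0}

```text
t: 15.8
eef_pos: [561.2, -153.8, 101.6]
tcp_rot: [-3.141, -0.004, -0.508]
ft_force: [-0.1, 0.1, -0.9]
opening: 0.517
grip_force: 30.0
```

Call:
step_arm:
  increments:
    - {"slide":[-0.018,-0.026,0],"roll":-0.1}
    - {"slide":[-0.05,-0.072,0],"roll":-0.28}
    - {"slide":[-0.084,-0.12,0],"roll":-0.46}
    - {"slide":[-0.118,-0.169,0],"roll":-0.64}
    - {"slide":[-0.152,-0.217,0],"roll":-0.8}

```text
t: 16.42
eef_pos: [532.5, 111.8, 98.5]
tcp_rot: [-3.141, 0.001, 0.297]
ft_force: [0.4, 0.2, -0.8]
opening: 0.519
grip_force: 30.0
```

Run:
```python
from h import *
go(519,270,101,.40)
```

```text
from [532.5 111.8  98.5] yaw 0.297 slide mm [  33.4 -155.2   -2.5] roll -0.103
```

Call:
step_arm:
  increments:
    - {"slide":[-0.014,-0.044,-0.02],"roll":0}
    - {"slide":[-0.028,-0.09,-0.04],"roll":0}
    - {"slide":[-0.043,-0.135,-0.06],"roll":0}
    - {"slide":[-0.058,-0.18,-0.08],"roll":0}
    - {"slide":[-0.071,-0.219,-0.1],"roll":0}

```text
t: 17.05
eef_pos: [400.8, 300.5, 199.2]
tcp_rot: [3.141, 0.001, 0.292]
ft_force: [1.1, 0.8, -1.1]
opening: 0.522
grip_force: 30.0
```

Call:
step_arm:
  increments:
    - {"slide":[0,0,0],"roll":0}
    - {"slide":[0,0,0],"roll":0}

```text
t: 17.3
eef_pos: [402.1, 299.0, 198.4]
tcp_rot: [3.141, 0.001, 0.292]
ft_force: [0.5, -0.5, -0.6]
opening: 0.519
grip_force: 30.0
```

Run:
```python
from h import *
c=cam("wrist");save(c,"w9.png");go(516,328,13,.3)
np.savez("w9.npz",**{k:c[k] for k in c})
```

```text
from [402.4 298.7 198.3] yaw 0.291 slide mm [117.3   4.5 185.3] roll -0.009
```

View pics/w9.png

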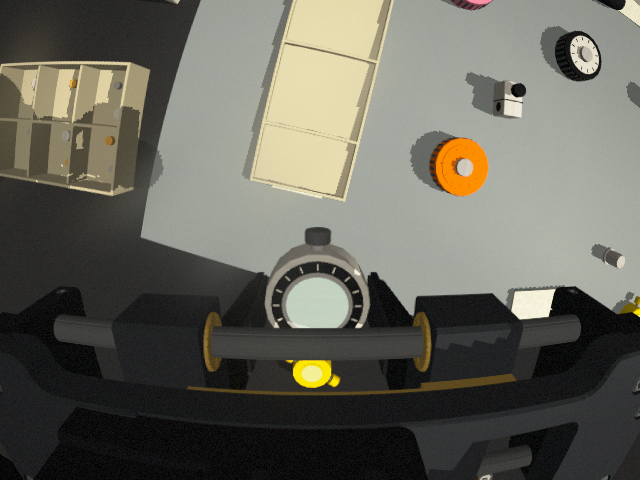

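The view shows tray3 with near rim corners at (251,181) and (346,200). One divider runs (265,124) to (357,143), the other (283,43) to (377,60). The label is at the near end.

Run:
```python
from h import *
c=np.load("w9.npz")
f=lambda u,v:ray(c,"wrist",u,v,10)
A=np.array([f(251,181),f(346,200),f(265,124),f(357,143),f(283,43),f(377,60)])
L=np.array([[-116,48],[-116,-48],[-57.5,48],[-57.5,-48],[25.5,48],[25.5,-48]])
a0=A.mean(0);l0=L.mean(0);H=(L-l0).T@(A-a0);th=np.arctan2(H[0,1]-H[1,0],H[0,0]+H[1,1])
R=np.array([[np.cos(th),-np.sin(th)],[np.sin(th),np.cos(th)]]);t=a0-R@l0
print("yaw",th,"ctr",t,"res",(A-(L@R.T+t)).round(1).tolist())
for n,x in dict(tube=-86,prism=-19,dial=70).items(): print(n,(R@[x,0]+t).round(1))
go(*(R@[-19,0]+t),100)
```

```text
yaw 0.08233478530767122 ctr [537.10692374 334.00131639] res [[0.5, 0.0], [1.1, 1.2], [-0.5, -2.9], [-0.9, 3.0], [-1.3, -3.0], [1.1, 1.6]]
tube [451.4 326.9]
prism [518.2 332.4]
dial [606.9 339.8]
from [402.4 298.7 198.3] yaw 0.291 slide mm [120.6   0.9  98.3] roll None
```

Call:
step_arm:
  increments:
    - {"slide":[0.03,0.001,0.03],"roll":0}
    - {"slide":[0.07,0.001,0.07],"roll":0}
    - {"slide":[0.11,0.0015,0.11],"roll":0}
    - {"slide":[0.1195,0.0015,0.145],"roll":0}
    - {"slide":[0.1195,0.0015,0.165],"roll":0}

```text
t: 17.98
eef_pos: [517.6, 330.5, 30.7]
tcp_rot: [3.141, 0.004, 0.29]
ft_force: [-0.5, -0.0, -0.5]
opening: 0.515
grip_force: 30.0
```

Call:
step_arm:
  increments:
    - {"slide":[0,0,0.01],"roll":0}
    - {"slide":[0,0,0.017],"roll":0}
    - {"slide":[0,0,0.02],"roll":0}
    - {"slide":[0,0,0.02],"roll":0}

```text
t: 18.48
eef_pos: [517.3, 332.4, 14.6]
tcp_rot: [-3.142, -0.001, 0.292]
ft_force: [-0.0, -0.1, -0.8]
opening: 0.519
grip_force: 30.0
```

Call:
step_arm:
  increments:
    - {"slide":[0,0,0.001],"roll":0}
    - {"slide":[0,0,0.001],"roll":0}

```text
t: 18.73
eef_pos: [517.2, 332.4, 13.4]
tcp_rot: [-3.142, -0.001, 0.292]
ft_force: [-0.3, 0.8, 0.1]
opening: 0.515
grip_force: 30.0
```

Call:
step_arm:
  increments:
    - {"slide":[0,0,0],"roll":0}
    - {"slide":[0,0,0],"roll":0}
    - {"slide":[0,0,0],"roll":0}
    - {"slide":[0,0,-0.01],"roll":0}
    - {"slide":[0,0,-0.06],"roll":0}
  fingers: 0.72

```text
t: 19.35
eef_pos: [516.0, 331.7, 72.0]
tcp_rot: [3.141, 0.005, 0.292]
ft_force: [0.2, -0.1, 0.9]
opening: 0.719
grip_force: 0.0
```

Run:
```python
from h import *
c=cam("wrist");W=world(c,"wrist")
p,m=top(W,517,332,30,18,40);print("prism",len(p),np.median(p,0),(p.min(0)+p.max(0))/2,p.max(0))
go(673.5,72,90,.30)
```

```text
prism 4970 [519.23214842 334.48967202  26.77334768] [519.29467739 333.53997184  23.72447307] [546.25574701 358.31234339  29.4088262 ]
from [518.9 333.3  79.8] yaw 0.292 slide mm [ 72.9 294.7 -10.2] roll -0.008
```

Call:
step_arm:
  increments:
    - {"slide":[0.012,0.05,-0.02],"roll":0}
    - {"slide":[0.025,0.1,-0.02],"roll":0}
    - {"slide":[0.039,0.158,-0.02],"roll":0}
    - {"slide":[0.053,0.216,-0.02],"roll":0}
    - {"slide":[0.068,0.274,-0.02],"roll":0}
  fingers: 1

```text
t: 20.02
eef_pos: [662.0, 87.7, 94.0]
tcp_rot: [3.141, -0.001, 0.292]
ft_force: [0.3, 0.2, -0.7]
opening: 0.999
grip_force: 0.0
```

Call:
step_arm:
  increments:
    - {"slide":[0.005,0.02,0],"roll":0}
    - {"slide":[0.005,0.02,0],"roll":0}
    - {"slide":[0.005,0.02,0],"roll":0}

```text
t: 20.4
eef_pos: [670.9, 73.1, 93.3]
tcp_rot: [-3.141, 0.0, 0.293]
ft_force: [-0.0, -0.3, 0.6]
opening: 1.001
grip_force: 0.0
```

Run:
```python
from h import *
c=cam("wrist");save(c,"w10.png");W=world(c,"wrist")
p,m=top(W,673.5,72,36,19,32);print("dial",len(p),np.median(p,0),(p.min(0)+p.max(0))/2,p.max(0)-p.min(0))
p,m=top(W,684,-85,30,40,60);print("tube",len(p),(p.min(0)+p.max(0))/2 if len(p) else 0)
go(*((p*0).sum(0)[:2]+[673.5,72]),9.5,.30)
```

```text
dial 5409 [676.38019123  71.99951771  23.92107635] [674.77388365  71.17912947  25.03198796] [57.70965057 58.57026815 12.04497727]
tube 150 [694.1967412  -81.50321859  44.13824505]
from [670.9  73.3  93.3] yaw 0.293 slide mm [ 2.1  2.  83.8] roll -0.007
```

View pics/w10.png

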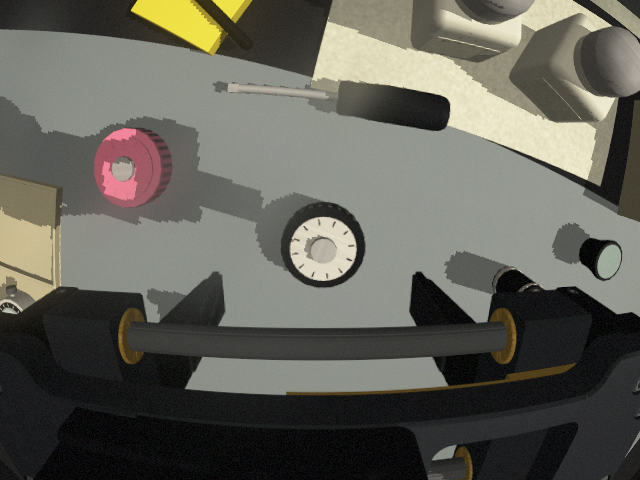

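The dial (323,245) is centred and nothing is in the way. I'll grip and lift it.

Call:
step_arm:
  increments:
    - {"slide":[0.003,0.003,0.04],"roll":0}
    - {"slide":[0.003,0.003,0.07],"roll":0}
    - {"slide":[0.003,0.003,0.084],"roll":0}
    - {"slide":[0.003,0.003,0.084],"roll":0}

```text
t: 20.95
eef_pos: [674.9, 70.5, 8.7]
tcp_rot: [-3.141, 0.001, 0.293]
ft_force: [-0.0, 0.3, -0.1]
opening: 0.998
grip_force: 0.0
```

Call:
step_arm:
  increments:
    - {"slide":[0,0,0],"roll":0}
    - {"slide":[0,0,0],"roll":0}
    - {"slide":[0,0,0],"roll":0}
    - {"slide":[0,0,0],"roll":0}
    - {"slide":[0,0,0],"roll":0}
  fingers: 0

```text
t: 21.58
eef_pos: [675.4, 69.7, 9.4]
tcp_rot: [3.141, -0.0, 0.292]
ft_force: [-1.0, -1.0, 2.9]
opening: 0.601
grip_force: 30.0
```

Call:
step_arm:
  increments:
    - {"slide":[0,0,0],"roll":0}
    - {"slide":[0,0,-0.01],"roll":0}
    - {"slide":[0,0,-0.04],"roll":0}
    - {"slide":[0,0,-0.08],"roll":0}
    - {"slide":[0,0,-0.08],"roll":0}

```text
t: 22.2
eef_pos: [676.8, 69.8, 92.7]
tcp_rot: [3.14, -0.005, 0.292]
ft_force: [0.1, 0.7, 0.0]
opening: 0.604
grip_force: 30.0
```

Run:
```python
from h import *
go(606.4,338.8,90,.30)
```

```text
from [676.8  69.8  92.7] yaw 0.292 slide mm [  10.  -277.9    2.7] roll -0.008
```

Call:
step_arm:
  increments:
    - {"slide":[0.001,-0.03,0],"roll":0}
    - {"slide":[0.003,-0.085,0],"roll":0}
    - {"slide":[0.005,-0.14,0],"roll":0}
    - {"slide":[0.008,-0.196,0],"roll":0}
    - {"slide":[0.01,-0.25,0],"roll":0}

```text
t: 22.82
eef_pos: [612.0, 313.6, 88.3]
tcp_rot: [3.141, 0.001, 0.292]
ft_force: [0.8, 0.2, -1.4]
opening: 0.602
grip_force: 30.0
```

Call:
step_arm:
  increments:
    - {"slide":[0,-0.02,0],"roll":0}
    - {"slide":[0,-0.0275,0.01],"roll":0}
    - {"slide":[0,-0.0275,0.03],"roll":0}
    - {"slide":[0,-0.0275,0.05],"roll":0}
    - {"slide":[0,-0.0275,0.06],"roll":0}

```text
t: 23.45
eef_pos: [604.8, 336.9, 26.7]
tcp_rot: [3.141, 0.003, 0.29]
ft_force: [-0.7, -0.6, -1.5]
opening: 0.608
grip_force: 30.0
```

Run:
```python
from h import *
go(606.4,338.8,12.5,.30)
```

```text
from [604.8 336.9  26.7] yaw 0.29 slide mm [ 2.  -1.4 14.2] roll -0.01
```

Call:
step_arm:
  increments:
    - {"slide":[0.001,-0.001,0.006],"roll":0}
    - {"slide":[0.001,-0.001,0.011],"roll":0}
    - {"slide":[0.001,-0.001,0.014],"roll":0}
    - {"slide":[0.001,-0.001,0.0145],"roll":0}
    - {"slide":[0.001,-0.001,0.0145],"roll":0}

```text
t: 24.08
eef_pos: [605.8, 339.7, 14.9]
tcp_rot: [3.142, -0.0, 0.292]
ft_force: [-0.1, -0.7, -1.1]
opening: 0.601
grip_force: 30.0
```

Call:
step_arm:
  increments:
    - {"slide":[0,0,0.001],"roll":0}
    - {"slide":[0,0,0.002],"roll":0}
    - {"slide":[0,0,0.002],"roll":0}

```text
t: 24.45
eef_pos: [605.7, 339.6, 12.5]
tcp_rot: [3.142, 0.0, 0.292]
ft_force: [-0.8, -0.5, -1.6]
opening: 0.603
grip_force: 30.0
```

Call:
step_arm:
  increments:
    - {"slide":[0,0,0],"roll":0}
    - {"slide":[0,0,0],"roll":0}
    - {"slide":[0,0,0],"roll":0}
    - {"slide":[0,0,-0.01],"roll":0}
    - {"slide":[0,0,-0.06],"roll":0}
  fingers: 0.76

```text
t: 25.08
eef_pos: [604.5, 339.0, 71.1]
tcp_rot: [3.141, 0.005, 0.292]
ft_force: [-0.2, -0.9, 1.0]
opening: 0.758
grip_force: 0.0
```

Run:
```python
from h import *
c=cam("wrist");W=world(c,"wrist")
p,m=top(W,606,339,36,21,40);print("dial",len(p),np.median(p,0),(p.min(0)+p.max(0))/2,p.max(0)-p.min(0))
go(683.5,-85.5,110,.30)
```

```text
dial 6534 [607.31907558 341.33196601  26.92465958] [604.84806659 340.62590568  27.48324604] [58.53052251 58.27144481 12.84387817]
from [607.7 340.5  80. ] yaw 0.292 slide mm [-50.  429.8 -30. ] roll -0.008
```

Call:
step_arm:
  increments:
    - {"slide":[-0.005,0.045,-0.03],"roll":0}
    - {"slide":[-0.012,0.1,-0.03],"roll":0}
    - {"slide":[-0.018,0.158,-0.03],"roll":0}
    - {"slide":[-0.025,0.216,-0.03],"roll":0}
    - {"slide":[-0.032,0.274,-0.03],"roll":0}

```text
t: 25.75
eef_pos: [654.3, 66.1, 103.6]
tcp_rot: [3.141, -0.001, 0.292]
ft_force: [0.9, -0.6, -0.0]
opening: 0.759
grip_force: 0.0
```

Call:
step_arm:
  increments:
    - {"slide":[-0.007,0.058,0],"roll":0}
    - {"slide":[-0.013,0.114,0],"roll":0}
    - {"slide":[-0.018,0.156,0],"roll":0}
    - {"slide":[-0.018,0.156,0],"roll":0}

```text
t: 26.25
eef_pos: [681.9, -89.7, 103.2]
tcp_rot: [3.141, -0.001, 0.288]
ft_force: [-0.8, -0.1, -0.2]
opening: 0.762
grip_force: 0.0
```

Run:
```python
from h import *
c=cam("wrist");save(c,"w11.png");W=world(c,"wrist")
p,m=top(W,683.5,-85,24,43,56);print("tube",len(p),np.median(p,0),(p.min(0)+p.max(0))/2,p.max(0)-p.min(0))
go(683.5,-85.5,16,.30)
```

```text
tube 1467 [685.99407583 -85.60534845  47.51823838] [685.37113913 -85.91663272  46.80667534] [27.82521803 28.43170028  7.31253525]
from [681.6 -87.8 103.1] yaw 0.29 slide mm [ 2.5 -1.7 87.1] roll -0.01
```

View pics/w11.png

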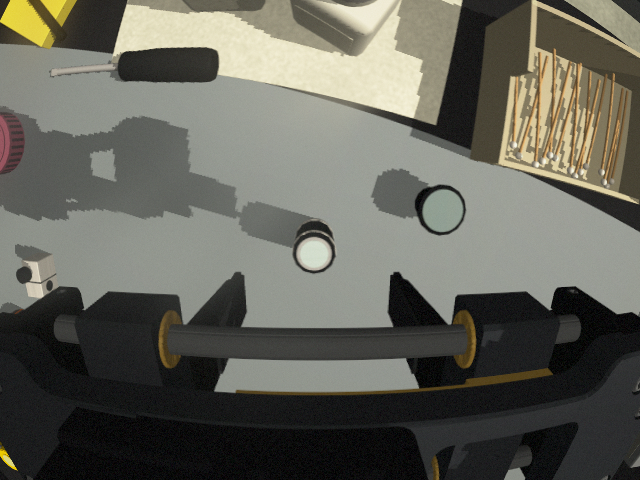

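The banded tube (314,253) is centred between the fingers. The plain dark cup (440,210) is clear of them. I'll narrow the fingers, go down and grip.

Call:
step_arm:
  increments:
    - {"slide":[0.004,-0.001,0],"roll":0}
    - {"slide":[0.004,-0.001,0.03],"roll":0}
    - {"slide":[0.004,-0.001,0.065],"roll":0}
    - {"slide":[0.004,-0.001,0.087],"roll":0}
    - {"slide":[0.004,-0.001,0.087],"roll":0}
  fingers: 0.58

```text
t: 26.92
eef_pos: [684.5, -82.8, 14.3]
tcp_rot: [-3.14, 0.003, 0.294]
ft_force: [0.5, 0.3, 0.4]
opening: 0.578
grip_force: 0.0
```

Call:
step_arm:
  increments:
    - {"slide":[0,0,0],"roll":0}
    - {"slide":[0,0,0],"roll":0}
    - {"slide":[0,0,0],"roll":0}
    - {"slide":[0,0,0],"roll":0}
    - {"slide":[0,0,0],"roll":0}
  fingers: 0

```text
t: 27.55
eef_pos: [685.5, -84.6, 16.4]
tcp_rot: [3.141, -0.001, 0.292]
ft_force: [-0.4, 0.6, 5.4]
opening: 0.29
grip_force: 30.0
```

Call:
step_arm:
  increments:
    - {"slide":[0,0,0],"roll":0}
    - {"slide":[0,0,-0.01],"roll":0}
    - {"slide":[0,0,-0.04],"roll":0}
    - {"slide":[0,0,-0.08],"roll":0}
    - {"slide":[0,0,-0.08],"roll":0}

```text
t: 28.18
eef_pos: [686.4, -84.7, 99.2]
tcp_rot: [3.139, -0.005, 0.292]
ft_force: [0.7, 0.3, -1.3]
opening: 0.29
grip_force: 30.0
```

Run:
```python
from h import *
go(451,326.5,95,.30)
```

```text
from [686.4 -84.7  99.2] yaw 0.292 slide mm [-107.2 -461.6    4.2] roll -0.008
```

Call:
step_arm:
  increments:
    - {"slide":[-0.006,-0.027,0],"roll":0}
    - {"slide":[-0.018,-0.08,0],"roll":0}
    - {"slide":[-0.031,-0.136,0],"roll":0}
    - {"slide":[-0.044,-0.192,0],"roll":0}
    - {"slide":[-0.057,-0.248,0],"roll":0}

```text
t: 28.8
eef_pos: [557.7, 137.9, 95.0]
tcp_rot: [-3.141, 0.001, 0.291]
ft_force: [1.1, 0.6, -1.3]
opening: 0.287
grip_force: 30.0
```

Call:
step_arm:
  increments:
    - {"slide":[-0.013,-0.056,0],"roll":0}
    - {"slide":[-0.026,-0.112,0],"roll":0}
    - {"slide":[-0.039,-0.167,0],"roll":0}
    - {"slide":[-0.048,-0.207,0],"roll":0}
    - {"slide":[-0.0495,-0.2135,0],"roll":0}

```text
t: 29.42
eef_pos: [448.7, 328.4, 95.0]
tcp_rot: [3.141, 0.001, 0.295]
ft_force: [-0.5, 0.3, -0.4]
opening: 0.287
grip_force: 30.0
```

Call:
step_arm:
  increments:
    - {"slide":[0,0,0.02],"roll":0}
    - {"slide":[0,0,0.045],"roll":0}
    - {"slide":[0,0,0.06],"roll":0}
    - {"slide":[0,0,0.065],"roll":0}
    - {"slide":[0,0,0.065],"roll":0}

```text
t: 30.05
eef_pos: [450.6, 326.7, 30.6]
tcp_rot: [3.141, 0.0, 0.291]
ft_force: [-0.8, -1.2, -0.8]
opening: 0.289
grip_force: 30.0
```

Run:
```python
from h import *
go(451,326.5,19.4,.30)
```

```text
from [450.6 326.7  30.6] yaw 0.291 slide mm [ 0.3  0.3 11.2] roll -0.009
```

Call:
step_arm:
  increments:
    - {"slide":[0,0,0.005],"roll":0}
    - {"slide":[0,0,0.009],"roll":0}
    - {"slide":[0,0,0.0105],"roll":0}
    - {"slide":[0,0,0.0105],"roll":0}

```text
t: 30.55
eef_pos: [450.3, 326.9, 20.1]
tcp_rot: [3.141, 0.0, 0.292]
ft_force: [-0.1, -0.1, -0.3]
opening: 0.288
grip_force: 30.0
```

Call:
step_arm:
  increments:
    - {"slide":[0,0,0],"roll":0}
    - {"slide":[0,0,0],"roll":0}

```text
t: 30.8
eef_pos: [450.4, 326.9, 20.2]
tcp_rot: [3.142, -0.0, 0.292]
ft_force: [-0.5, -0.4, -0.4]
opening: 0.292
grip_force: 30.0
```

Call:
step_arm:
  increments:
    - {"slide":[0,0,0.0005],"roll":0}
    - {"slide":[0,0,0.0005],"roll":0}

```text
t: 31.05
eef_pos: [450.3, 326.8, 19.6]
tcp_rot: [3.141, 0.0, 0.292]
ft_force: [0.5, 0.2, -0.5]
opening: 0.291
grip_force: 30.0
```

Call:
step_arm:
  increments:
    - {"slide":[0,0,0],"roll":0}
    - {"slide":[0,0,0],"roll":0}
    - {"slide":[0,0,0],"roll":0}
    - {"slide":[0,0,-0.01],"roll":0}
    - {"slide":[0,0,-0.06],"roll":0}
  fingers: 0.5

```text
t: 31.68
eef_pos: [449.4, 326.2, 78.8]
tcp_rot: [3.14, 0.005, 0.292]
ft_force: [-0.3, 0.7, 0.1]
opening: 0.499
grip_force: 0.0
```

Call:
step_arm:
  increments:
    - {"slide":[0,0.05,-0.03],"roll":0}
    - {"slide":[0,0.1,-0.07],"roll":0}
    - {"slide":[0,0.15,-0.1],"roll":0}
    - {"slide":[0,0.2,-0.12],"roll":0}
    - {"slide":[0,0.2,-0.12],"roll":0}

```text
t: 32.3
eef_pos: [509.1, 132.9, 201.8]
tcp_rot: [3.141, -0.003, 0.288]
ft_force: [-0.2, 0.8, -0.8]
opening: 0.502
grip_force: 0.0
```

Run:
```python
from h import *
c=cam("scene");W=world(c,"scene");save(c,"end.png",(90,110,520,480),1.6)
th=.075;R=np.array([[np.cos(th),-np.sin(th)],[np.sin(th),np.cos(th)]])
for n,x,y,r,z0,z1,C,a in [("dial",605,339,36,20,34,(536.5,333),.075),("prism",518,332,33,20,34,(536.5,333),.075),("tube",450,326,22,40,56,(536.5,333),.075),("cross",573,-322,28,20,34,(537,-320),-.11),("knob",489,-314,20,30,44,(537,-320),-.11)]:
    p,m=top(W,x,y,r,z0,z1)
    if not len(p): print(n,0);continue
    d=(p.min(0)+p.max(0))[:2]/2-C;print(n,len(p),np.median(p,0).round(1),"tray xy",np.round([d[0]*np.cos(a)+d[1]*np.sin(a),-d[0]*np.sin(a)+d[1]*np.cos(a)],1))
for n,x,y,z in [("clamp",580.7,150.4,20),("pdknob",468.9,-80.6,20)]:
    p,m=top(W,x,y,40,z,50);print(n,((p.min(0)+p.max(0))/2).round(1))
print(state()["t"])
```

```text
dial 1264 [603.8 339.   27.2] tray xy [69.4  2.7]
prism 987 [519.1 335.2  26.7] tray xy [-15.2   2. ]
tube 326 [451.3 328.9  50.1] tray xy [-87.    1.4]
cross 393 [ 572.8 -317.7   26.8] tray xy [34.6  3.1]
knob 152 [ 490.1 -309.8   37.5] tray xy [-48.4   3. ]
clamp [580.4 150.6  32.4]
pdknob [468.1 -80.5  26.6]
32.35
```

View pics/end.png

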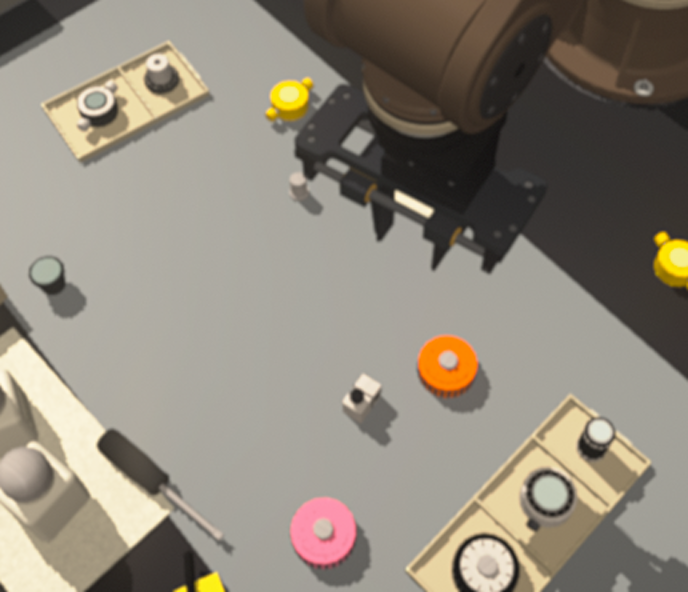

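All five parts sit in their pockets: tube (598,433), prism (548,494), dial (485,566), cross (97,103) and knob (160,70). The clamp and small steel knob have not moved, and the arm is clear.

```bash
python3 -c "
from cell import env;print(env.job_done())"
```

```text
the job is handed in; nothing more can be done
None
```

The job is handed in at about 32 s of arm time, with all five parts in their pockets and the rod clamp and small steel knob left where they were; the hand-in call gave no verdict.

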